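# Set the tile-cutting fence to a sample tile

## Robot

A 6-joint arm with a two-finger parallel gripper is mounted at the origin on the work surface. World frame = base frame: x ahead of the robot, y to its left, z up, the work surface at z = 0. Lengths are in m, angles in rad, forces in N, time in s.
With the tool pointing down it reaches from about 0.375 to 0.9 m from the base axis. Payload 3.1 kg.
Tool frame: the origin (TCP) lies between the finger pads; the fingertips stand 11 mm ahead of it and the grasp point (between the pads) lies 8 mm behind it; z points along the fingers, y is the line along which they close (so a half turn about z gives the same grasp; the last joint's range is limited). The gripper opens to 87 mm and grips with 3 to 60 N. Pads are 19 mm wide; open, the fingers measure 117 mm over their backs; the gripper's body (75 mm by 190 mm) begins 51 mm behind the grasp point.
Start: joints at [0.984, 0.527, 1.433, -0, 1.181, -0.178], TCP at [0.248, 0.573, 0.234] pointing down, gripper open.
Joint ranges: [-3.08, 3.08], [-0.75, 2.2], [0.22, 2.44], [-1.43, 4.57], [0, 2.65], [-2.85, 2.85]. Speed limits (rad/s): [2.79, 2.79, 3.14, 3.14, 3.14, 3.14].

## Interface

Orientations are given as a unit quaternion [x, y, z, w].
In Python, from rig import robot gives the robot as it stands.
- The arm moves only by the tool move_arm, never from a script. Its argument "moves" is text: rows parted by semicolons, each of 7 numbers parted by spaces: the shift along the tool's x, y, z in units of 100 mm (1.0 is 100 mm), then the turn, a rotation vector about the tool's x, y, z in units of 90 degrees (1.0 is 90 degrees), then the opening, from 0 (shut) to 1 (fully open). A call has 1 to 12 rows; each row is the pose to reach, as a shift and turn from the pose commanded when the call began, along the tool's axes at that moment; what a row does not reach only later rows make up. A row lasts 1/10 s, in which the tool goes at most 50 mm and 8.59 degrees, less where a joint would pass 70% of its speed; a pose out of reach is approached as far as the arm can. A call with a number of a shift or a turn outside -1 to 1 is refused whole. A call with a gripper value outside its range is refused whole. The fingers move at their own pace and stop on an object; "squeeze" is the grip in N (left out, the last holds). Time passes only in rows, so rows that repeat a pose let the fingers close. It gives the time, the measured TCP pose, the force, the opening and the grip force at its end, in the units of the state.
- robot.get_obs(): the state, without advancing time (a new reading comes with each control period).
- robot.camera(name): name is "side" or "top" or "wrist"; returns a dict with "image" (400x640x3 uint8, red, green, blue), "intrinsics" (3x3 intrinsics, pixels), "dist_coeffs" ([k1, k2, p1, p2, k3] as OpenCV has them; the pictures are not rectified), "extrinsics" (4x4, takes a point from world to camera coordinates). Camera axes: x right, y up, looking along -z (the intrinsics and any distortion apply to the point x, -y, -z); pixel columns grow to the right and rows downward; lengths in m; the calibration is good to about 2 mm. A picture is of the moment at which its call begins. There is no depth.
- robot.hand_in(): hands the job in; it is judged then, once.
The state is a dict: "time": time; "q": joint angles; "joint_velocities": joint speeds; "joint_torque": joint torques, N m; "position": TCP position; "tool_rot": TCP orientation; "ft_force": force on the tool from outside, world axes, zero at the start; "moment": the same for the moment, N m; "grip_width": finger opening in m; "grip_force": force on a finger pad.
Only numpy, scipy, OpenCV 4.12 (cv2) and the standard library are available. Lean on these libraries where they do the work, as an engineer would, in place of code of your own. Each camera call takes 0.05 s, during which the arm holds its last target. There are 200 camera calls.

## Task

Set the fence of the tile-cutting board to the sample tile: push the cam lever round until it is fully open, with the cam's low side to the clamping shoe, and only then push the sliding fence forward until the tile is nipped square and flat between fence and end stop. Then push the lever fully back to lock the fence there. Push with the fingertips, lift nothing, and leave the bowl, cup, brush and batten where they are.

Things in the scene. Friction and masses are not known exactly. Their poses are not given: they have to be found in the camera images.
- jig: Tile-cutting board, screwed down, plywood 370 x 290 mm, top at z 18 mm. Axes: x forward (the way the fence is pushed), y left, z up; origin on the bench: the board spans x -195 to 175, y -120 to 170. End stop at its far end, 26 mm high, y -120 to 60, face at x 140. A channel along x at y 65 to 110 (tops below z 38) guides the fence's steel bar, which ends at most 250 mm ahead.
- fence (a joint): Slide of the wooden fence along board +x, m: 0 = right back (starts 0 to 0.035), limit 0.122. The rail lies across the board: y -88 to 62 mm, 22 thick, up to z 55; back face at board x = joint - 0.092, front face at joint - 0.070, so at 0.110 fence and stop are 100 mm apart, the tile's width. Cam open: about 2.5 N of friction, plus up to 3 N for the tile; it stays where left. Locked: holds about 35 N.
- cam (a joint): Angle of cam plate and lever, rad, about the upright pivot at board (20, 131) mm. 0 = locked: lever at its stop, pointing to board -x, cam lobe pressing the brass shoe on the guide bar. 1.75 = fully open at the other stop: lever swung clockwise (from above) to point to board +y, low side of the cam to the shoe. Lever direction = (-cos q, sin q). Takes 1.5 to 2 N at the knob, up to 7 N in the last 0.3 rad to locked; stays where left.
- cam_knob (a point): Centre of the lever's black upright knob: a cylinder of 22 mm diameter from z 46 to z 82 above the bench (this point at z 64), 95 mm from the pivot axis. The flat steel lever under it, 16 mm wide, has its top at z 46 and its underside at z 40.
- cam_pivot (a point): Point on the cam's pivot axis at the knob's mid height (z 64); the pivot nut under it ends at z 56.
- fence_push (a point): Middle of the fence rail's back face (the face towards board -x): board y 0, z 37.5; the rail's top is 18 mm above it and the board's top 19.5 mm under it. Nothing stands behind the fence.
- tile: The sample tile: fired terracotta 100 x 100 x 10 mm, about 0.19 kg, loose, lying flat on the board between fence and end stop, a little askew and up to 17 mm short of the stop. Origin at the centre of its underside, x and y along its edges. Nipped home its centre is at board x +90.
- bowl: Bystander: white bowl, 116 mm wide, 45 mm high, standing on the dark iron banding wheel (184 mm wide, 79 mm high) left of the board. Origin at the centre of its underside.
- cup: Bystander: terracotta cup, 72 mm wide, 85 mm high, right of the board. Origin at the centre of its underside.
- brush: Bystander: flat brush 190 mm long lying right of the board. Origin under its middle, x along it.
- batten: Bystander: loose wooden batten 260 x 38 x 8 mm lying right of the board. Origin at the centre of its underside, x along it.
Things that resemble listed ones, but are neither listed nor needed, are in the scene too. What is meant by the tile is not purple or white, and is the smaller of those in its own colour.

How it is judged:
On the way, in this order (a step that is already met when the one before it is completed fails the run):
1. the cam is turned to its low point (lever open) while the fence still stands where it was (value of joint cam above 1.45 rad and distance of fence_push from where it was at the start of the episode below 0.006 m), for 0.1 s.
2. with the cam still open, the fence has been pushed up until the tile is nipped square between fence and end stop (value of joint cam above 1.2 rad and value of joint fence between 0.1085 and 0.113 m and x of tile in the frame of jig above 0.0885 m and angle between the x axis of tile and the x axis of jig, either way round below 0.035 rad and angle between tile's own z axis and vertical below 0.05 rad), for 0.1 s.
At the end, for the whole second after the job is handed in: Lever locked (joint cam below 0.1 rad) and fence within 1.5 mm of nipping the tile (joint fence 0.1085 to 0.113 m), the tile flat, within 1.5 mm of the end stop and square to it within 2 degrees, all at rest (value of joint cam below 0.1 rad and value of joint fence between 0.1085 and 0.113 m and x of tile in the frame of jig above 0.0885 m and angle between the x axis of tile and the x axis of jig, either way round below 0.035 rad and angle between tile's own z axis and vertical below 0.05 rad and linear speed of tile below 0.01 m/s and velocity of joint fence below 0.005 m/s); the robot touches nothing.
It fails at once if the fence is forced forward before the cam is at its low point (value of joint cam below 0.9 rad and distance of fence_push from where it was at the start of the episode above 0.008 m and value of joint fence below 0.105 m).
It fails at once if the tile is lifted or tipped (z of tile in the frame of jig above 0.028 m or angle between tile's own z axis and vertical above 0.2 rad).
It fails at once if the bowl, cup, brush or batten is moved or lifted (distance of any of bowl, cup, brush, batten from where it was at the start of the episode above 0.02 m).
It also fails if it takes over 72 s, if anything falls off the work surface, if the arm or the gripper's body presses on something with over 40 N, if the wrist force passes 120 N, or if a joint passes its speed limit or range.

## Working session

There is one attempt and no reset: what is moved stays moved. The work goes in short steps, Python scripts to look and compute and a tool call to move; the robot and the scene stay as the last step left them, time stands still between calls to the robot, and variables do not carry over. Pictures are saved under pics/ and viewed, at most 10 in all, crops included, and the job is handed in when it is done.

Besides the shell and the picture viewer there is one more tool, called as name(argument=value, ...), one argument or row to a line, values as JSON. move_arm: Moves the arm, as the interface text tells. Shifts and turns lie within -1 to 1; 1 stands for 100 mm of shift or 90 degrees of turn. Its arguments: {"type":"object","properties":{"moves":{"type":"string"},"squeeze":{"type":"number"}},"required":["moves"]}

```bash
mkdir -p pics; ls; cat > h.py <<'E'
import numpy as np, cv2
from rig import robot
def cam(n):
    c=robot.camera(n); return {k:np.array(c[k]) for k in c}
def ray(c,uv):
    p=cv2.undistortPoints(np.array(uv,float).reshape(-1,1,2),c["intrinsics"],c["dist_coeffs"]).reshape(-1,2)
    d=np.c_[p[:,0],-p[:,1],-np.ones(len(p))]
    E=c["extrinsics"];R=E[:3,:3];t=E[:3,3]
    return -R.T@t, d@R
def plane(c,uv,z):
    o,d=ray(c,uv); return o+d*((z-o[2])/d[:,2])[:,None]
def proj(c,P):
    P=np.atleast_2d(P);E=c["extrinsics"];q=P@E[:3,:3].T+E[:3,3]
    q=q*[1,-1,-1]
    return cv2.projectPoints(q,np.zeros(3),np.zeros(3),c["intrinsics"],c["dist_coeffs"])[0].reshape(-1,2)
E
python3 - <<'E'
from h import *
for n in ("top","side"):
    c=cam(n); cv2.imwrite(f"pics/{n}0.png",cv2.cvtColor(c["image"],cv2.COLOR_RGB2BGR)); np.savez(f"{n}0.npz",**c)
    o,_=ray(c,[[320,200]]);print(n,o)
print(robot.get_obs())
E
```

```text
pics
top [0.29848847 0.05759332 1.40966709]
side [ 0.15750888 -0.7240149   0.93882493]
{'time': 0.1, 'q': array([ 9.83516084e-01,  5.28415185e-01,  1.43376685e+00,  2.95585492e-05,
        1.18141189e+00, -1.78509065e-01]), 'joint_velocities': array([-0.00039598, -0.00257521, -0.00274571,  0.00115043,  0.00057192,
       -0.00110109]), 'joint_torque': array([ 1.92613209e-05, -4.40983129e+01, -1.77150911e+01,  6.35187887e-02,
        5.34313987e-02, -6.06595290e-05]), 'position': array([0.24803767, 0.57297918, 0.23264601]), 'tool_rot': array([ 2.02970981e-01,  9.79184242e-01, -9.23069894e-04, -3.86521954e-04]), 'ft_force': array([-1.54271512, -0.11503884,  0.41292892]), 'moment': array([-0.01284776,  0.02856263, -0.00083337]), 'grip_force': 0.0, 'grip_width': 0.08678792739340478}
```

View pics/top0.png

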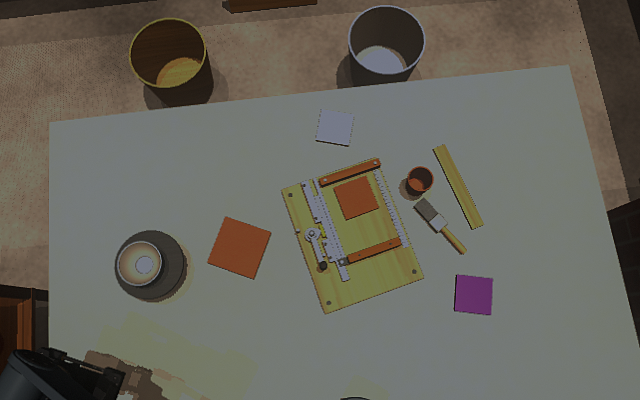

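View pics/side0.png

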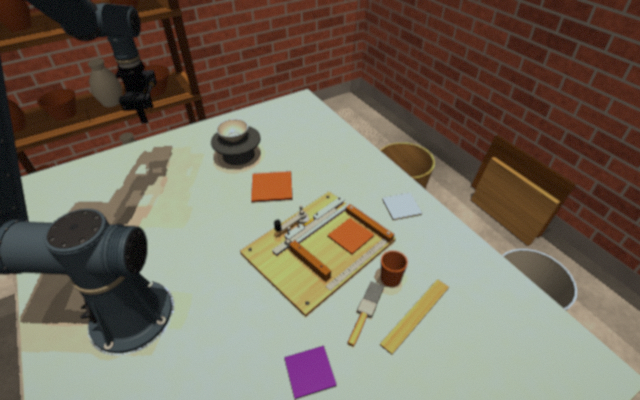

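The top view shows the board with corners near (282,189), (378,160), (423,278) and (325,313). The black knob is at (322,266), the pivot at (312,235), the rail runs (347,262)-(400,240), and the end stop is at (350,172).

Things that could be taken for the tile:
- orange tile on the board (356,198)
- larger orange tile (240,247)
- purple tile (474,295)
- white tile (335,127)
- cup (420,180)

I choose the smaller orange one, on the board.

```bash
cat > meas.py <<'E'
from h import *
def board(c):
    hsv=cv2.cvtColor(c["image"],cv2.COLOR_RGB2HSV)
    m=cv2.inRange(hsv,(18,90,60),(34,255,255)); m=cv2.morphologyEx(m,cv2.MORPH_CLOSE,np.ones((5,5)))
    cs,_=cv2.findContours(m,0,2); k=[x for x in cs if cv2.pointPolygonTest(cv2.convexHull(x),(375,270),False)>=0]
    k=max(k,key=cv2.contourArea)
    P=plane(c,cv2.convexHull(k).reshape(-1,2),0.018)[:,:2].astype(np.float32)
    return P,cv2.minAreaRect(P)
E
python3 - <<'E'
from meas import *
c=dict(np.load("top0.npz"))
P,r=board(c); print(r); B=cv2.boxPoints(r); print(B); print(proj(c,np.c_[B,np.full(4,.018)]).round(1))
# yaw: board +x is long axis, pointing away from the robot
B=B.astype(float); e=[B[1]-B[0],B[2]-B[1]]; L=max(e,key=np.linalg.norm); L/=np.linalg.norm(L); L*=np.sign(L[0])
Y=np.array([-L[1],L[0]]); org=np.array(r[0])+0.010*L-0.025*Y
yaw=np.arctan2(L[1],L[0]); print("org",org,"yaw",yaw); np.save("jig.npy",[*org,yaw])
W=lambda x,y,z:[*(org+x*L+y*Y),z]
loc=lambda p:np.c_[(p[:,:2]-org)@L,(p[:,:2]-org)@Y]
hsv=cv2.cvtColor(c["image"],cv2.COLOR_RGB2HSV)
m=cv2.inRange(hsv,(3,150,60),(14,255,255))
cs,_=cv2.findContours(m,0,2)
for k in cs:
    if cv2.contourArea(k)>150:
        for z in(.028,.055,.044):
            q=plane(c,k.reshape(-1,2),z); rr=cv2.minAreaRect(loc(q).astype(np.float32)); print(z,cv2.contourArea(k),np.mean(k.reshape(-1,2),0).round(),np.round(rr[0],4),np.round(rr[1],4),round(rr[2],1))
print("expected px: pivot, knob locked",proj(c,[W(.02,.131,.056),W(-.075,.131,.082)]).round(1))
g=c["image"].max(2); sub=(g<45).astype(np.uint8); sub[:,:300]=0;sub[:,345:]=0;sub[:245]=0;sub[285:]=0
k=np.argwhere(sub)[:,::-1]; print("knob dark px",k.mean(0),len(k),loc(plane(c,[k.mean(0)],.075)))
im=cv2.cvtColor(c["image"],cv2.COLOR_RGB2BGR)[150:320,270:430]
im=cv2.convertScaleAbs(cv2.resize(im,None,fx=3.5,fy=3.5,interpolation=2),alpha=1.4); cv2.imwrite("pics/crop1.png",im)
E
```

```text
((0.5351568460464478, -0.059658750891685486), (0.36805012822151184, 0.2888367176055908), 12.927699089050293)
[[ 0.32348678  0.03992872]
 [ 0.38810572 -0.24158688]
 [ 0.7468269  -0.15924622]
 [ 0.68220794  0.12226938]]
[[324.6 313.9]
 [423.9 277.5]
 [375.4 156.9]
 [280.6 189.5]]
org [ 0.55049641 -0.08178787] yaw 0.22563092873281526
0.028 613.5 [ 24. 317.] [0.0608 0.9405] [0.0387 0.1568] 77.3
0.055 613.5 [ 24. 317.] [0.0554 0.9259] [0.038  0.1537] 77.3
0.044 613.5 [ 24. 317.] [0.0576 0.9318] [0.0383 0.1549] 77.3
0.028 367.5 [374. 249.] [-0.0768 -0.0167] [0.0216 0.1519] 0.2
0.055 367.5 [374. 249.] [-0.0795 -0.0126] [0.0212 0.1489] 0.2
0.044 367.5 [374. 249.] [-0.0784 -0.0143] [0.0214 0.1501] 0.2
0.028 2340.5 [239. 248.] [0.0549 0.3302] [0.1364 0.1365] 51.0
0.055 2340.5 [239. 248.] [0.0496 0.3275] [0.1337 0.1338] 51.0
0.044 2340.5 [239. 248.] [0.0518 0.3286] [0.1348 0.1349] 51.0
0.028 1155.0 [357. 197.] [ 0.079  -0.0212] [0.0992 0.1005] 1.0
0.055 1155.0 [357. 197.] [ 0.0733 -0.017 ] [0.0973 0.0985] 1.0
0.044 1155.0 [357. 197.] [ 0.0756 -0.0187] [0.0981 0.0993] 1.0
0.028 458.5 [420. 176.] [ 0.0696 -0.2139] [0.0683 0.0715] 68.0
0.055 458.5 [420. 176.] [ 0.0641 -0.206 ] [0.067  0.0701] 68.0
0.044 458.5 [420. 176.] [ 0.0663 -0.2092] [0.0675 0.0706] 68.0
0.028 377.0 [348. 172.] [ 0.1557 -0.0298] [0.0207 0.1833] 0.0
0.055 377.0 [348. 172.] [ 0.1485 -0.0254] [0.0203 0.1797] 0.0
0.044 377.0 [348. 172.] [ 0.1514 -0.0272] [0.0205 0.1812] 0.0
expected px: pivot, knob locked [[311.2 232.9]
 [323.2 264.8]]
knob dark px [324.38636364 264.75      ] 44 [[-0.07528337  0.1276854 ]]
```

View pics/crop1.png

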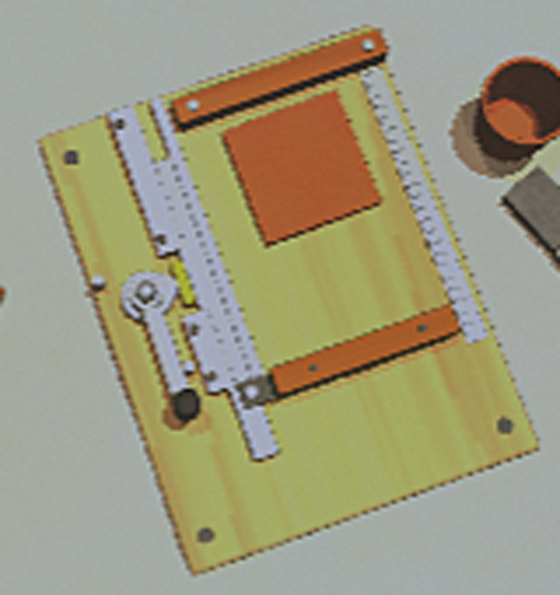

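The crop shows the 100 mm orange tile, slightly askew between fence and stop. The lever is locked, with its knob at crop (185,403), board about (-75,128) against the expected (-75,131). The fence is at about 1.5 mm.

```bash
cat > go.py <<'E'
from h import *
from scipy.spatial.transform import Rotation as Ro
ox,oy,yaw=np.load("jig.npy"); RB=Ro.from_euler("z",yaw).as_matrix()
def W(p): return RB@np.array(p)+[ox,oy,0]
def to(x,y,z,a,pos,rot):
    """board mm pose, a = board angle (deg) of tool x, tool down -> row shift & turn"""
    T=Ro.from_quat(rot); b=yaw+np.radians(a)
    G=Ro.from_matrix(np.c_[[np.cos(b),np.sin(b),0],[np.sin(b),-np.cos(b),0],[0,0,-1]])
    s=T.inv().apply(W([x/1e3,y/1e3,z/1e3])-pos)*10
    return np.r_[s,(T.inv()*G).as_rotvec()/(np.pi/2)].round(3)
def show(poses):
    o=robot.get_obs()
    for p in poses: print(p,to(*p,o["position"],o["tool_rot"]))
def here():
    o=robot.get_obs(); print("t",o["time"],"board",(RB.T@(o["position"]-[ox,oy,0])*1e3).round(1),"F board",(RB.T@o["ft_force"]).round(1),"w",o["grip_width"])
E
python3 -c "
from go import *
here();show([(-75,104,150,90),(-75,104,68,90)])"
```

```text
t 0.1 board [-148.3  705.8  232.6] F board [-1.5  0.2  0.4] w 0.08678792739340478
(-75, 104, 150, 90) [-4.158e+00 -4.411e+00  8.340e-01 -1.000e-03  0.000e+00  5.960e-01]
(-75, 104, 68, 90) [-4.158e+00 -4.410e+00  1.654e+00 -1.000e-03  0.000e+00  5.960e-01]
```

move_arm(
  moves="-0.35 -0.35 0 0 0 0 0; -0.7 -0.7 0 0 0 0 0; -1 -1 0 0 0 0 0; -1 -1 0 0 0 0 0",
)

```text
time: 0.5
position: [0.3009, 0.4374, 0.2329]
tool_rot: [0.205, 0.979, -0.002, -0.001]
ft_force: [-1.0, 0.6, 0.7]
grip_width: 0.0628
grip_force: 0.0
```

move_arm(
  moves="-0.35 -0.35 0 0 0 0 0; -0.7 -0.7 0 0 0 0 0; -1 -1 0 0 0 0 0; -1 -1 0 0 0 0 0",
)

```text
time: 0.9
position: [0.3537, 0.3075, 0.2334]
tool_rot: [0.206, 0.979, -0.001, -0.0]
ft_force: [0.9, 0.6, 0.2]
grip_width: 0.0311
grip_force: 0.0
```

move_arm(
  moves="-0.35 -0.35 0 0 0 0 0; -0.7 -0.7 0 0 0 0 0; -1 -1 0 0 0 0 0; -1 -1 0 0 0 0 0",
)

```text
time: 1.3
position: [0.4071, 0.1766, 0.2337]
tool_rot: [0.206, 0.979, -0.0, 0.001]
ft_force: [0.5, 1.3, -0.4]
grip_width: 0.0025
grip_force: 0.0
```

move_arm(
  moves="-0.35 -0.35 0 0 0 0.09 0; -0.7 -0.7 0 0 0 0.18 0; -1 -1 0 0 0 0.27 0; -1 -1 0 0 0 0.36 0; -1 -1 0 0 0 0.45 0; -1 -1 0 0 0 0.54 0; -1 -1 0 0 0 0.596 0; -1 -1 0 0 0 0.596 0",
)

```text
time: 2.1
position: [0.4567, 0.0492, 0.2334]
tool_rot: [0.622, 0.783, 0.0, -0.0]
ft_force: [-0.8, 0.0, 0.1]
grip_width: 0.0005
grip_force: 0.0
```

```bash
python3 -c "
from go import *
here();show([(-75,104,150,90),(-75,104,68,90)])"
```

```text
t 2.1 board [-62.1 148.7 233.4] F board [-0.7  0.2  0.1] w 0.000498833115105598
(-75, 104, 150, 90) [-0.447 -0.13   0.834  0.    -0.001  0.001]
(-75, 104, 68, 90) [-4.480e-01 -1.300e-01  1.654e+00  0.000e+00 -1.000e-03  1.000e-03]
```

move_arm(
  moves="-0.45 -0.13 0.1 0 0 0 0; -0.45 -0.13 0.5 0 0 0 0; -0.45 -0.13 0.8 0 0 0 0; -0.45 -0.13 0.85 0 0 0 0",
)

```text
time: 2.5
position: [0.4519, 0.0019, 0.146]
tool_rot: [0.622, 0.783, -0.001, -0.003]
ft_force: [-0.6, 1.0, 0.1]
grip_width: 0.0005
grip_force: 0.0
```

move_arm(
  moves="0 0 0.3 0 0 0 0; 0 0 0.6 0 0 0 0; 0 0 0.8 0 0 0 0; 0 0 0.8 0 0 0 0",
)

```text
time: 2.9
position: [0.4534, 0.0017, 0.0673]
tool_rot: [0.622, 0.783, -0.001, -0.002]
ft_force: [-0.3, -0.0, 0.5]
grip_width: 0.0001
grip_force: 0.0
```

```bash
python3 -c "
from go import *
here()
show([(-75,104,68,90)]);P=[]
for q in np.arange(0,1.76,.175):
    t=np.array([np.sin(q),np.cos(q)]); k=np.array([20,131])+95*np.array([-np.cos(q),np.sin(q)])-20.5*t
    P.append((*k.round(1),68,round(90-np.degrees(q),1)))
show(P)
c=cam('top');cv2.imwrite('pics/top1.png',cv2.resize(cv2.cvtColor(c['image'],4)[150:320,270:430],None,fx=3.5,fy=3.5))
c=cam('side');cv2.imwrite('pics/side1.png',cv2.resize(cv2.cvtColor(c['image'],4)[120:320,200:420],None,fx=2.8,fy=2.8))
"
```

```text
t 2.9 board [-76.  103.1  67.3] F board [-0.3  0.   0.5] w 0.0001162199015966072
(-75, 104, 68, 90) [ 0.009  0.01  -0.007 -0.002 -0.001  0.001]
(np.float64(-75.0), np.float64(110.5), 68, np.float64(90.0)) [ 0.074  0.01  -0.007 -0.002 -0.001  0.001]
(np.float64(-77.1), np.float64(127.4), 68, np.float64(80.0)) [ 0.243 -0.01  -0.006 -0.002 -0.001  0.113]
(np.float64(-76.3), np.float64(144.3), 68, np.float64(69.9)) [ 0.412 -0.002 -0.006 -0.002 -0.001  0.225]
(np.float64(-72.5), np.float64(160.9), 68, np.float64(59.9)) [ 0.578  0.036 -0.006 -0.002 -0.001  0.336]
(np.float64(-65.9), np.float64(176.5), 68, np.float64(49.9)) [ 0.733  0.103 -0.006 -0.002 -0.     0.447]
(np.float64(-56.6), np.float64(190.8), 68, np.float64(39.9)) [ 0.876  0.196 -0.006 -0.002 -0.     0.558]
(np.float64(-45.1), np.float64(203.2), 68, np.float64(29.8)) [ 1.     0.311 -0.006 -0.002  0.     0.67 ]
(np.float64(-31.5), np.float64(213.4), 68, np.float64(19.8)) [ 1.102  0.447 -0.006 -0.002  0.     0.781]
(np.float64(-16.3), np.float64(221.1), 68, np.float64(9.8)) [ 1.178  0.6   -0.006 -0.002  0.     0.893]
(np.float64(-0.1), np.float64(226.1), 68, np.float64(-0.2)) [ 1.228e+00  7.620e-01 -7.000e-03 -2.000e-03  1.000e-03  1.004e+00]
(np.float64(16.8), np.float64(228.1), 68, np.float64(-10.3)) [ 1.248e+00  9.310e-01 -7.000e-03 -2.000e-03  1.000e-03  1.116e+00]
```

View pics/side1.png

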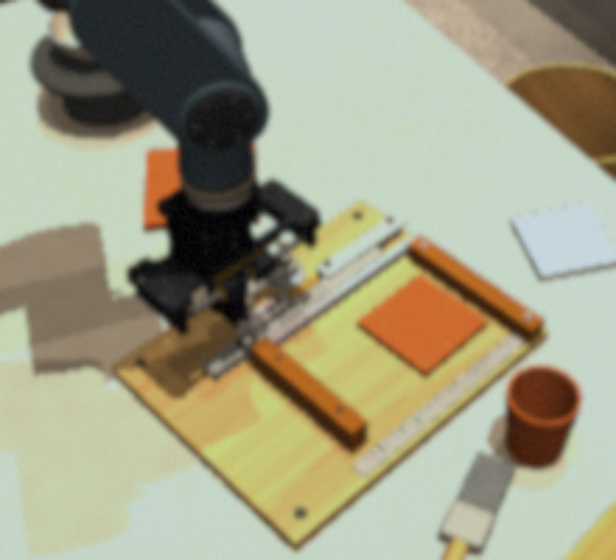

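The side view shows the closed fingertips at about crop (230,320), next to the knob on its channel side and clear of the rail. I'll sweep the lever along its arc.

move_arm(
  moves="0.07 0.01 0 0 0 0 0; 0.16 0 0 0 0 0.056 0; 0.243 -0.01 0 0 0 0.113 0; 0.33 -0.006 0 0 0 0.17 0; 0.412 0 0 0 0 0.225 0; 0.497 0.015 0 0 0 0.28 0; 0.578 0.036 0 0 0 0.336 0; 0.657 0.07 0 0 0 0.39 0; 0.733 0.103 0 0 0 0.447 0; 0.807 0.15 0 0 0 0.503 0; 0.876 0.196 0 0 0 0.558 0; 0.876 0.196 0 0 0 0.558 0",
)

```text
time: 4.2
position: [0.4545, 0.0915, 0.07]
tool_rot: [0.896, 0.445, 0.002, 0.001]
ft_force: [-0.6, 0.6, -0.0]
grip_width: 0.0006
grip_force: 0.0
```

```bash
python3 -c "
from go import *
here();P=[]
for q in np.arange(.875,1.8,.0875):
    t=np.array([np.sin(q),np.cos(q)]); k=np.array([20,131])+95*np.array([-np.cos(q),np.sin(q)])-20.5*t
    P.append((*k.round(1),68,round(90-np.degrees(q),1)))
show(P)
"
```

```text
t 4.2 board [-54.8 190.4  70. ] F board [-0.5  0.8 -0. ] w 0.0006054988452589813
(np.float64(-56.6), np.float64(190.8), 68, np.float64(39.9)) [-0.011 -0.015  0.02   0.002 -0.001 -0.   ]
(np.float64(-51.1), np.float64(197.2), 68, np.float64(34.9)) [ 0.072 -0.028  0.02   0.002 -0.001  0.055]
(np.float64(-45.1), np.float64(203.2), 68, np.float64(29.8)) [ 0.157 -0.036  0.02   0.002 -0.002  0.112]
(np.float64(-38.5), np.float64(208.6), 68, np.float64(24.8)) [ 0.242 -0.035  0.02   0.002 -0.002  0.168]
(np.float64(-31.5), np.float64(213.4), 68, np.float64(19.8)) [ 0.327 -0.027  0.02   0.001 -0.002  0.223]
(np.float64(-24.1), np.float64(217.6), 68, np.float64(14.8)) [ 0.41  -0.012  0.02   0.001 -0.002  0.279]
(np.float64(-16.3), np.float64(221.1), 68, np.float64(9.8)) [ 0.493  0.011  0.021  0.001 -0.002  0.334]
(np.float64(-8.3), np.float64(224.0), 68, np.float64(4.8)) [ 0.573  0.041  0.021  0.001 -0.002  0.39 ]
(np.float64(-0.1), np.float64(226.1), 68, np.float64(-0.2)) [ 0.649  0.077  0.021  0.001 -0.002  0.445]
(np.float64(8.3), np.float64(227.5), 68, np.float64(-5.3)) [ 0.722  0.12   0.021  0.001 -0.002  0.502]
(np.float64(16.8), np.float64(228.1), 68, np.float64(-10.3)) [ 0.791  0.17   0.022  0.001 -0.002  0.558]
```

move_arm(
  moves="0.072 -0.028 0.02 0 0 0.055 0; 0.157 -0.036 0.02 0 0 0.112 0; 0.242 -0.035 0.02 0 0 0.168 0; 0.327 -0.027 0.02 0 0 0.223 0; 0.41 -0.012 0.02 0 0 0.279 0; 0.493 0.011 0.02 0 0 0.334 0; 0.573 0.041 0.02 0 0 0.39 0; 0.65 0.077 0.02 0 0 0.445 0; 0.722 0.12 0.02 0 0 0.502 0; 0.76 0.15 0.02 0 0 0.53 0; 0.76 0.15 0.02 0 0 0.53 0",
)

```text
time: 5.3
position: [0.5114, 0.1424, 0.0673]
tool_rot: [0.999, 0.045, 0.0, -0.0]
ft_force: [-0.7, 0.4, -0.1]
grip_width: 0.0005
grip_force: 0.2
```

```bash
python3 -c "
from go import *
here()
c=cam('top');cv2.imwrite('pics/top2.png',cv2.convertScaleAbs(cv2.resize(cv2.cvtColor(c['image'],4)[150:320,250:430],None,fx=3.3,fy=3.3),alpha=1.4))
c=cam('side');a=cv2.resize(cv2.cvtColor(c['image'],4)[120:320,200:420],None,fx=2.5,fy=2.5)
cv2.imwrite('pics/side2.png',a)
"
```

```text
t 5.3 board [ 12.1 227.3  67.3] F board [-0.6  0.6 -0.1] w 0.0005233291087037349
```

View pics/side2.png

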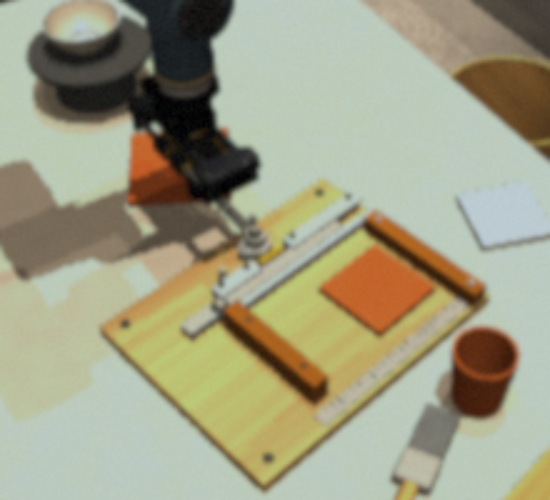

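The lever now runs from the pivot at crop (255,240) out towards board +y, and the fence has not moved. I'll nudge it to the stop.

move_arm(
  moves="0.03 0.01 0 0 0 0 0; 0.04 0.01 0 0 0 0 0; 0.04 0.01 0 0 0 0 0",
)

```text
time: 5.7
position: [0.5154, 0.141, 0.0666]
tool_rot: [0.999, 0.044, -0.0, 0.0]
ft_force: [-0.7, 0.4, 0.4]
grip_width: 0.0003
grip_force: 0.6
```

move_arm(
  moves="0.03 0.01 0 0 0 0 0; 0.04 0.01 0 0 0 0 0; 0.04 0.01 0 0 0 0 0",
)

```text
time: 6.0
position: [0.5172, 0.1405, 0.0663]
tool_rot: [0.999, 0.044, -0.003, -0.0]
ft_force: [-4.8, 1.3, 3.0]
grip_width: 0.0001
grip_force: 2.4
```

```bash
python3 -c "
from go import *
here()
"
```

```text
t 6.0 board [ 17.3 224.1  66.3] F board [-4.4  2.4  3. ] w 0.00013915772899960953
```

The force rise at 1.76 rad shows the lever is at its open stop. Next I back off and go behind the fence.

move_arm(
  moves="-0.15 0 0 0 0 0 0; -0.25 0 0 0 0 0 0; -0.3 0 -0.4 0 0 0 0; -0.3 0 -0.9 0 0 0 0; -0.3 0 -0.9 0 0 0 0",
)

```text
time: 6.5
position: [0.4943, 0.1381, 0.162]
tool_rot: [0.999, 0.044, 0.007, 0.0]
ft_force: [0.3, 0.5, 1.0]
grip_width: 0.0001
grip_force: 0.0
```

```bash
python3 -c "
from go import *
here();show([(-115,0,150,0),(-115,0,41,0)])
"
```

```text
t 6.5 board [ -5.6 226.8 162. ] F board [0.4 0.4 1. ] w 9.864397769713195e-05
(-115, 0, 150, 0) [-7.740e-01  2.397e+00  1.110e-01  1.000e-03 -9.000e-03 -8.800e-02]
(-115, 0, 41, 0) [-7.890e-01  2.396e+00  1.201e+00  1.000e-03 -9.000e-03 -8.800e-02]
```

move_arm(
  moves="-0.16 0.45 0 0 0 0 0; -0.3 0.9 0 0 0 0 0; -0.32 1 0 0 0 0 0; -0.32 1 0 0 0 0 0",
)

```text
time: 6.9
position: [0.4667, 0.034, 0.1564]
tool_rot: [0.999, 0.042, 0.0, 0.0]
ft_force: [0.3, -0.3, -0.1]
grip_width: 0.0006
grip_force: 0.0
```

move_arm(
  moves="-0.16 0.45 0 0 0 0 0; -0.3 0.9 0 0 0 0 0; -0.32 1 0 0 0 -0.088 0; -0.32 1 0 0 0 -0.088 0",
)

```text
time: 7.3
position: [0.4441, -0.0677, 0.1564]
tool_rot: [0.994, 0.111, 0.001, 0.0]
ft_force: [0.3, -0.0, 0.5]
grip_width: 0.0008
grip_force: 0.0
```

```bash
python3 -c "
from go import *
here();show([(-115,0,150,0),(-115,0,41,0)])
c=cam('top');cv2.imwrite('pics/top3.png',cv2.convertScaleAbs(cv2.resize(cv2.cvtColor(c['image'],4)[140:330,250:430],None,fx=3,fy=3),alpha=1.4))
"
```

```text
t 7.3 board [-100.5   37.5  156.4] F board [ 0.3 -0.1  0.5] w 0.0007510798461506925
(-115, 0, 150, 0) [-0.144  0.375  0.064  0.    -0.001 -0.001]
(-115, 0, 41, 0) [-1.450e-01  3.750e-01  1.154e+00  0.000e+00 -1.000e-03 -1.000e-03]
```

View pics/top3.png

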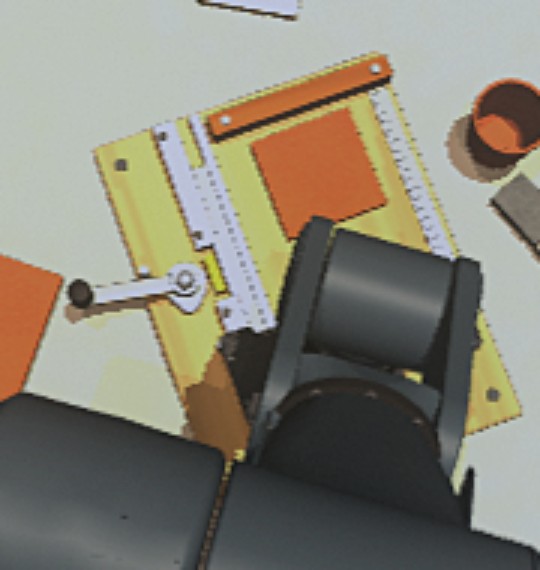

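The lever is fully open: knob at crop (80,292), pivot at (185,280), with the lever past +y against its stop pin. The tile is undisturbed. Now I go down behind the fence.

move_arm(
  moves="-0.145 0.375 0 0 0 0 0; -0.145 0.375 0.3 0 0 0 0; -0.145 0.375 0.7 0 0 0 0; -0.145 0.375 0.95 0 0 0 0; -0.145 0.375 0.95 0 0 0 0",
)

```text
time: 7.85
position: [0.4361, -0.1042, 0.0589]
tool_rot: [0.994, 0.113, -0.003, -0.002]
ft_force: [0.1, 0.3, 0.1]
grip_width: 0.0004
grip_force: 0.0
```

move_arm(
  moves="0 0 0.1 0 0 0 0; 0 0 0.2 0 0 0 0; 0 0 0.2 0 0 0 0",
)

```text
time: 8.15
position: [0.4378, -0.1063, 0.0413]
tool_rot: [0.994, 0.113, 0.0, -0.0]
ft_force: [-0.5, -0.1, 0.5]
grip_width: 0.0005
grip_force: 0.0
```

```bash
python3 -c "
from go import *
here();show([(-100,0,41,0),(-5,0,41,0),(8.5,0,41,0)])
"
```

```text
t 8.15 board [-115.3    1.3   41.3] F board [-0.5  0.   0.5] w 0.0004997580643818041
(-100, 0, 41, 0) [ 0.153  0.013  0.003 -0.    -0.     0.   ]
(-5, 0, 41, 0) [ 1.103  0.014  0.003 -0.    -0.     0.   ]
(8.5, 0, 41, 0) [ 1.238  0.014  0.003 -0.    -0.     0.   ]
```

move_arm(
  moves="0.1 0.01 0 0 0 0 0; 0.15 0.01 0 0 0 0 0; 0.22 0.01 0 0 0 0 0; 0.3 0.01 0 0 0 0 0; 0.4 0.01 0 0 0 0 0; 0.5 0.01 0 0 0 0 0; 0.6 0.01 0 0 0 0 0; 0.7 0.01 0 0 0 0 0; 0.8 0.01 0 0 0 0 0; 0.9 0.01 0 0 0 0 0; 0.97 0.01 0 0 0 0 0; 1.0 0.01 0 0 0 0 0",
)

```text
time: 9.35
position: [0.5362, -0.085, 0.0415]
tool_rot: [0.994, 0.113, 0.0, 0.0]
ft_force: [-1.7, -0.5, 2.3]
grip_width: 0.001
grip_force: 1.3
```

move_arm(
  moves="0.04 0 0 0 0 0 0; 0.08 0 0 0 0 0 0; 0.11 0 0 0 0 0 0; 0.14 0 0 0 0 0 0; 0.16 0 0 0 0 0 0; 0.17 0 0 0 0 0 0; 0.18 0 0 0 0 0 0; 0.18 0 0 0 0 0 0",
)

```text
time: 10.15
position: [0.5527, -0.0812, 0.0415]
tool_rot: [0.994, 0.113, -0.0, -0.0]
ft_force: [-3.1, -1.8, 0.3]
grip_width: 0.0003
grip_force: 1.6
```

```bash
python3 -c "
from go import *
here();show([(8.5,0,41,0)])
"
```

```text
t 10.15 board [ 2.3  0.1 41.5] F board [-3.5 -1.1  0.3] w 0.00029859283661982954
(8.5, 0, 41, 0) [ 0.062  0.001  0.005 -0.     0.     0.   ]
```

move_arm(
  moves="0.02 0 0 0 0 0 0; 0.03 0 0 0 0 0 0; 0.04 0 0 0 0 0 0; 0.04 0 0 0 0 0 0; 0.04 0 0 0 0 0 0",
)

```text
time: 10.65
position: [0.5568, -0.0803, 0.0415]
tool_rot: [0.994, 0.113, 0.0, -0.0]
ft_force: [-2.9, 0.1, -0.5]
grip_width: 0.0006
grip_force: 1.4
```

move_arm(
  moves="0.01 0 0 0 0 0 0; 0.02 0 0 0 0 0 0; 0.02 0 0 0 0 0 0; 0.02 0 0 0 0 0 0",
)

```text
time: 11.05
position: [0.5588, -0.0798, 0.0415]
tool_rot: [0.994, 0.113, 0.0, -0.0]
ft_force: [-1.9, 0.3, -0.8]
grip_width: 0.0004
grip_force: 1.4
```

```bash
python3 -c "
from go import *
here();show([(8.5,0,41,0)])
c=cam('side');a=cv2.resize(cv2.cvtColor(c['image'],4)[170:310,240:400],None,fx=4,fy=4)
cv2.imwrite('pics/side4.png',a)
"
```

```text
t 11.05 board [ 8.5  0.1 41.5] F board [-1.8  0.7 -0.8] w 0.0003826168964913363
(8.5, 0, 41, 0) [-0.     0.001  0.005 -0.    -0.     0.   ]
```

View pics/side4.png

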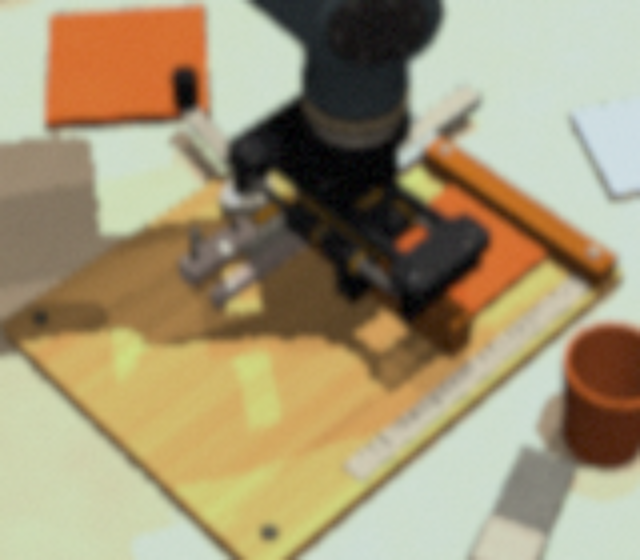

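The tile at crop (500,235) is close to the stop, and the force of about 2-3 N means it isn't nipped yet. I'll continue in 1 mm steps.

move_arm(
  moves="0.01 0 0 0 0 0 0; 0.01 0 0 0 0 0 0; 0.01 0 0 0 0 0 0",
)

```text
time: 11.4
position: [0.5596, -0.0797, 0.0415]
tool_rot: [0.994, 0.113, -0.0, -0.0]
ft_force: [-3.5, 0.2, -1.3]
grip_width: 0.0007
grip_force: 1.6
```

move_arm(
  moves="0.01 0 0 0 0 0 0; 0.01 0 0 0 0 0 0; 0.01 0 0 0 0 0 0",
)

```text
time: 11.7
position: [0.5596, -0.0796, 0.0415]
tool_rot: [0.994, 0.113, -0.001, -0.0]
ft_force: [-5.3, -2.4, 0.6]
grip_width: 0.0004
grip_force: 2.7
```

```bash
python3 -c "
from go import *
here()
"
```

```text
t 11.7 board [ 9.4  0.1 41.5] F board [-5.7 -1.1  0.6] w 0.00037413238642302
```

move_arm(
  moves="0.01 0 0 0 0 0 0; 0.02 0 0 0 0 0 0; 0.02 0 0 0 0 0 0; 0.02 0 0 0 0 0 0",
)

```text
time: 12.1
position: [0.5597, -0.0796, 0.0415]
tool_rot: [0.994, 0.113, -0.003, -0.0]
ft_force: [-8.8, -5.4, 2.8]
grip_width: 0.0008
grip_force: 5.0
```

move_arm(
  moves="0.01 0 0 0 0 0 0; 0.02 0 0 0 0 0 0; 0.02 0 0 0 0 0 0; 0.02 0 0 0 0 0 0",
)

```text
time: 12.5
position: [0.5597, -0.0795, 0.0415]
tool_rot: [0.994, 0.114, -0.005, -0.0]
ft_force: [-12.7, -7.8, 6.7]
grip_width: 0.0002
grip_force: 7.2
```

```bash
python3 -c "
from go import *
here()
"
```

```text
t 12.5 board [ 9.4  0.2 41.5] F board [-14.2  -4.7   6.7] w 0.0002295208839740225
```

It is firmly nipped: 14 N with no more travel. I back off, then measure the tile and fence from above.

move_arm(
  moves="-0.15 0 0 0 0 0 0; -0.35 0 0 0 0 0 0; -0.5 0 -0.3 0 0 0 0; -0.7 0 -0.8 0 0 0 0; -1 0 -1 0 0 0 0; -1 0 -1 0 0 0 0; -1 0 -1 0 0 0 0",
)

```text
time: 13.2
position: [0.469, -0.1018, 0.1428]
tool_rot: [0.994, 0.112, 0.003, 0.001]
ft_force: [-0.2, -0.6, 0.3]
grip_width: 0.0005
grip_force: 0.0
```

```bash
cat > tile.py <<'E'
from go import *
from meas import board
c=cam("top"); hsv=cv2.cvtColor(c["image"],cv2.COLOR_RGB2HSV)
m=cv2.inRange(hsv,(3,150,60),(14,255,255)); cs,_=cv2.findContours(m,0,2)
loc=lambda p:((p-[ox,oy,0])@RB)[:,:2]*1e3
for k in cs:
    u=k.reshape(-1,2).mean(0)
    if cv2.contourArea(k)>100 and 290<u[0]<410 and 140<u[1]<290:
        z=.028 if u[1]>180 and cv2.contourArea(k)>600 else .05
        r=cv2.minAreaRect(loc(plane(c,k.reshape(-1,2),z)).astype(np.float32)); print(u.round(),cv2.contourArea(k),z,np.round(r[0],1),np.round(r[1],1),round(r[2],1))
cv2.imwrite("pics/top5.png",cv2.convertScaleAbs(cv2.resize(cv2.cvtColor(c["image"],4)[140:330,250:430],None,fx=3,fy=3),alpha=1.4))
here()
E
python3 tile.py; python3 -c "
from go import *
show([(-75,210,150,-10.8),(63,219,150,-10.8),(63,219,68,-10.8)])"
```

```text
[352. 198.] 1259.5 0.028 [82.  -6.9] [131.2 117.1] 89.5
[348. 172.] 377.0 0.05 [149.8 -26.2] [ 20.4 180.4] 0.0
t 13.25 board [-83.9  -1.  142. ] F board [-0.1 -0.1  0.4] w 0.0005329487260318403
(-75, 210, 150, -10.8) [ 8.80e-02 -2.11e+00 -8.40e-02  1.00e-03 -3.00e-03  1.20e-01]
(63, 219, 150, -10.8) [ 1.468e+00 -2.201e+00 -7.900e-02  1.000e-03 -3.000e-03  1.200e-01]
(63, 219, 68, -10.8) [ 1.465e+00 -2.203e+00  7.410e-01  1.000e-03 -3.000e-03  1.200e-01]
```

View pics/top5.png

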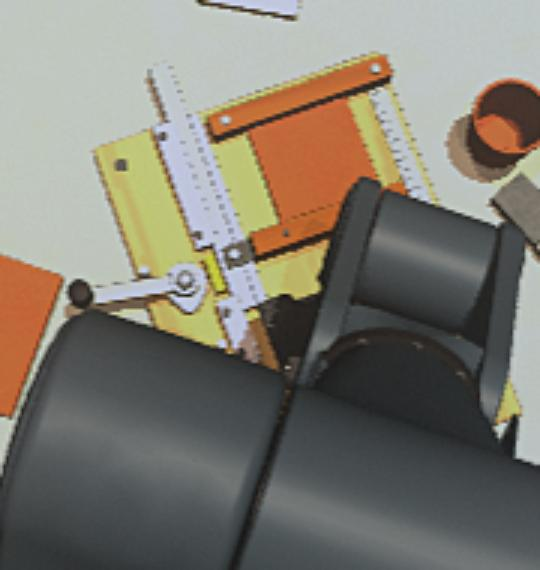

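The tile at crop (315,150) sits square between rail and stop, with no gap visible at the stop, and the lever is still open at (80,292). Next I go to the +x side of the knob.

move_arm(
  moves="0.25 -0.35 0 0 0 0 0; 0.5 -0.7 0 0 0 0 0; 0.67 -1 0 0 0 0 0; 0.67 -1 0 0 0 0 0",
)

```text
time: 13.65
position: [0.5121, 0.0152, 0.1404]
tool_rot: [0.993, 0.115, 0.001, -0.0]
ft_force: [-0.2, 0.3, 0.1]
grip_width: 0.0004
grip_force: 0.0
```

move_arm(
  moves="0.25 -0.35 0 0 0 0 0; 0.5 -0.7 0 0 0 0 0; 0.8 -1 0 0 0 0.08 0; 0.85 -1 0 0 0 0.12 0; 0.85 -1 0 0 0 0.12 0",
)

```text
time: 14.15
position: [0.5719, 0.1289, 0.1403]
tool_rot: [1.0, 0.02, 0.0, 0.0]
ft_force: [-0.3, -0.7, -0.6]
grip_width: 0.0002
grip_force: 0.0
```

```bash
python3 -c "
from go import *
here();show([(65,219,100,-10.8),(65,219,68,-10.8)])"
```

```text
t 14.15 board [ 68.  200.6 140.3] F board [-0.5 -0.6 -0.6] w 0.00019724182820715538
(65, 219, 100, -10.8) [-0.064 -0.175  0.403  0.    -0.     0.002]
(65, 219, 68, -10.8) [-0.064 -0.176  0.723  0.    -0.     0.002]
```

move_arm(
  moves="-0.06 -0.18 0 0 0 0 0; -0.06 -0.18 0.25 0 0 0 0; -0.06 -0.18 0.5 0 0 0 0; -0.06 -0.18 0.72 0 0 0 0; -0.06 -0.18 0.72 0 0 0 0",
)

```text
time: 14.65
position: [0.5609, 0.1444, 0.0661]
tool_rot: [1.0, 0.019, -0.004, 0.0]
ft_force: [-0.8, 0.0, 0.3]
grip_width: 0.0004
grip_force: 0.0
```

```bash
cat > arc.py <<'E'
from go import *
import sys
here();P=[]
for q in np.arange(float(sys.argv[1]),float(sys.argv[2]),-.0875):
    t=np.array([np.sin(q),np.cos(q)]); k=np.array([20,131])+95*np.array([-np.cos(q),np.sin(q)])+20.5*t
    P.append((*k.round(1).tolist(),68,round(90-np.degrees(q),1)))
show(P)
E
python3 arc.py 1.75 .65
```

```text
t 14.65 board [ 60.7 218.1  66.1] F board [-0.7  0.2  0.3] w 0.0003545610700077163
(57.1, 220.8, 68, np.float64(-10.3)) [-0.041 -0.019 -0.018  0.     0.005 -0.006]
(49.1, 223.7, 68, np.float64(-5.3)) [-0.125 -0.033 -0.018 -0.     0.005 -0.061]
(40.9, 225.9, 68, np.float64(-0.2)) [-0.209 -0.039 -0.017 -0.     0.005 -0.118]
(32.5, 227.4, 68, np.float64(4.8)) [-0.295 -0.038 -0.016 -0.     0.005 -0.173]
(24.1, 228.1, 68, np.float64(9.8)) [-0.378 -0.029 -0.016 -0.001  0.005 -0.229]
(15.6, 228.1, 68, np.float64(14.8)) [-0.462 -0.013 -0.015 -0.001  0.005 -0.284]
(7.1, 227.3, 68, np.float64(19.8)) [-0.544  0.01  -0.014 -0.001  0.005 -0.34 ]
(-1.3, 225.8, 68, np.float64(24.8)) [-0.624  0.041 -0.014 -0.001  0.005 -0.396]
(-9.5, 223.6, 68, np.float64(29.8)) [-0.7    0.078 -0.013 -0.002  0.005 -0.451]
(-17.5, 220.7, 68, np.float64(34.9)) [-0.773  0.121 -0.012 -0.002  0.005 -0.508]
(-25.2, 217.1, 68, np.float64(39.9)) [-0.842  0.171 -0.012 -0.002  0.005 -0.563]
(-32.5, 212.8, 68, np.float64(44.9)) [-0.906  0.227 -0.011 -0.002  0.005 -0.619]
(-39.5, 207.9, 68, np.float64(49.9)) [-0.965  0.288 -0.011 -0.003  0.005 -0.674]
```

move_arm(
  moves="-0.04 -0.02 -0.01 0 0 0 0; -0.125 -0.033 -0.01 0 0 -0.061 0; -0.21 -0.039 -0.01 0 0 -0.118 0; -0.295 -0.038 -0.01 0 0 -0.173 0; -0.378 -0.029 -0.01 0 0 -0.229 0; -0.462 -0.013 -0.01 0 0 -0.284 0; -0.544 0.01 -0.01 0 0 -0.34 0; -0.624 0.041 -0.01 0 0 -0.396 0; -0.7 0.078 -0.01 0 0 -0.451 0; -0.773 0.121 -0.01 0 0 -0.508 0; -0.842 0.171 -0.01 0 0 -0.563 0; -0.842 0.171 -0.01 0 0 -0.563 0",
)

```text
time: 15.85
position: [0.4797, 0.1251, 0.0718]
tool_rot: [0.896, 0.445, 0.0, 0.0]
ft_force: [0.0, -0.0, -0.3]
grip_width: 0.0007
grip_force: 0.0
```

```bash
python3 arc.py .7875 -.08
```

```text
t 15.85 board [-22.7 217.5  71.8] F board [ 0.  -0.  -0.3] w 0.0006910779317859537
(-32.5, 212.8, 68, np.float64(44.9)) [-0.105 -0.027  0.038  0.    -0.    -0.056]
(-39.5, 207.9, 68, np.float64(49.9)) [-0.191 -0.034  0.038  0.    -0.    -0.111]
(-45.9, 202.4, 68, np.float64(54.9)) [-0.275 -0.033  0.038  0.    -0.    -0.167]
(-51.9, 196.4, 68, np.float64(59.9)) [-0.359 -0.025  0.038  0.    -0.    -0.223]
(-57.4, 189.8, 68, np.float64(64.9)) [-0.444 -0.01   0.038  0.    -0.    -0.278]
(-62.2, 182.8, 68, np.float64(69.9)) [-0.526  0.013  0.038  0.    -0.    -0.334]
(-66.4, 175.4, 68, np.float64(75.0)) [-0.605  0.043  0.038  0.    -0.    -0.39 ]
(-70.0, 167.7, 68, np.float64(80.0)) [-0.682  0.079  0.038  0.    -0.    -0.446]
(-72.8, 159.7, 68, np.float64(85.0)) [-0.755  0.123  0.038  0.001 -0.    -0.501]
(-75.0, 151.5, 68, np.float64(90.0)) [-0.825  0.171  0.038  0.001 -0.    -0.557]
```

move_arm(
  moves="-0.1 -0.027 0.03 0 0 -0.056 0; -0.19 -0.034 0.03 0 0 -0.111 0; -0.275 -0.033 0.03 0 0 -0.167 0; -0.36 -0.025 0.03 0 0 -0.223 0; -0.444 -0.01 0.03 0 0 -0.278 0; -0.526 0.013 0.03 0 0 -0.334 0; -0.605 0.043 0.03 0 0 -0.39 0; -0.68 0.079 0.03 0 0 -0.446 0; -0.755 0.123 0.03 0 0 -0.501 0; -0.825 0.171 0.03 0 0 -0.557 0; -0.825 0.171 0.03 0 0 -0.557 0",
)

```text
time: 16.95
position: [0.4458, 0.0502, 0.0685]
tool_rot: [0.624, 0.781, 0.002, 0.001]
ft_force: [1.8, 7.4, -0.7]
grip_width: 0.0001
grip_force: 3.5
```

```bash
python3 -c "
from go import *
here()"
```

```text
t 16.95 board [-72.5 152.1  68.5] F board [ 3.4  6.8 -0.7] w 0.00010350645255965691
```

move_arm(
  moves="-0.02 0 0 0 0 0 0; -0.03 0 0 0 0 0 0; -0.03 0 0 0 0 0 0",
)

```text
time: 17.25
position: [0.4457, 0.0498, 0.0685]
tool_rot: [0.625, 0.78, 0.003, -0.0]
ft_force: [2.8, 20.7, 1.5]
grip_width: 0.0004
grip_force: 9.8
```

move_arm(
  moves="-0.02 0 0 0 0 0 0; -0.03 0 0 0 0 0 0; -0.03 0 0 0 0 0 0",
)

```text
time: 17.55
position: [0.4457, 0.0495, 0.0685]
tool_rot: [0.626, 0.78, 0.004, -0.002]
ft_force: [4.4, 34.9, 1.3]
grip_width: 0.0005
grip_force: 16.5
```

```bash
python3 -c "
from go import *
here()"
```

```text
t 17.55 board [-72.7 151.4  68.5] F board [12.1 33.   1.3] w 0.000500882681539036
```

The force rose to 35 N with no travel, so the lever is at its locked stop. I withdraw and check.

move_arm(
  moves="0.1 0 0 0 0 0 0; 0.2 0 0 0 0 0 0; 0.25 0 0 0 0 0 0; 0.25 0 -0.4 0 0 0 0; 0.25 0 -0.8 0 0 0 0; 0.25 0 -1 0 0 0 0; 0.25 0 -1 0 0 0 0",
)

```text
time: 18.25
position: [0.442, 0.0675, 0.1704]
tool_rot: [0.623, 0.782, 0.002, 0.003]
ft_force: [0.4, 0.3, -0.9]
grip_width: 0.0006
grip_force: 0.0
```

```bash
python3 -c "
from go import *
here()"
```

```text
t 18.25 board [-72.3 169.7 170.4] F board [ 0.5  0.2 -0.9] w 0.0005571590369342432
```

move_arm(
  moves="0.4 0.1 -0.1 0 0 0 0; 0.8 0.2 -0.2 0 0 0 0; 1 0.2 -0.2 0 0 0 0; 1 0.2 -0.2 0 0 0 0",
)

```text
time: 18.65
position: [0.4358, 0.1715, 0.1868]
tool_rot: [0.622, 0.783, -0.0, -0.001]
ft_force: [0.2, -0.2, 0.6]
grip_width: 0.0004
grip_force: 0.0
```

move_arm(
  moves="0.4 0 0 0 0 0 0; 0.8 0 0 0 0 0 0; 1 0 0 0 0 0 0; 1 0 0 0 0 0 0; 1 0 0 0 0 0 0",
)

```text
time: 19.15
position: [0.4142, 0.2663, 0.1867]
tool_rot: [0.623, 0.782, -0.001, -0.0]
ft_force: [-0.4, -0.0, 0.2]
grip_width: 0.0004
grip_force: 0.0
```

```bash
python3 tile.py
```

```text
[356. 199.] 1473.0 0.028 [ 82.  -17.2] [152.7 116.4] 89.9
[348. 172.] 379.0 0.05 [149.7 -26.2] [ 20.5 180.4] 0.0
t 19.2 board [-54.8 369.4 186.8] F board [ 0.5 -0.2  0.6] w 0.00045839551117433274
```

View pics/top5.png

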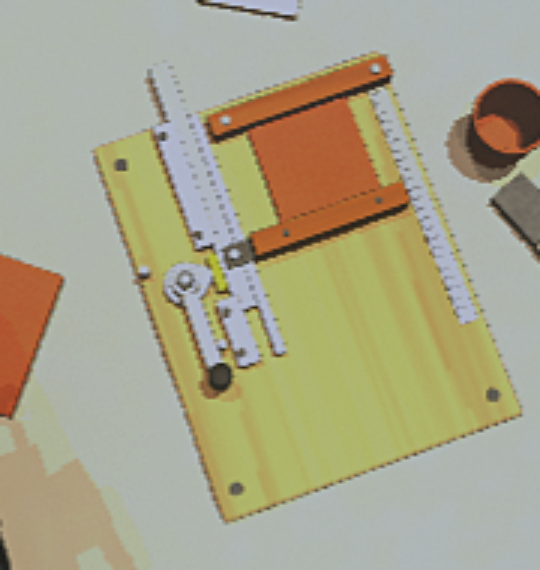

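The lever is back at its locked stop (knob (218,376), pivot (185,280)), parallel to the board's edge. The tile lies square between rail and stop, and nothing else has moved. One numeric check of the fence and knob before handing in.

```bash
python3 -c "
from go import *
L=lambda p:((p-[ox,oy,0])@RB)[:,:2]*1e3
c=cam('top');h=cv2.cvtColor(c['image'],cv2.COLOR_RGB2HSV)
k=max([k for k in cv2.findContours(cv2.inRange(h,(3,150,60),(14,255,255)),0,2)[0] if cv2.pointPolygonTest(k,(356,199),False)>0],key=cv2.contourArea)
print('rail back x',np.percentile(L(plane(c,k.reshape(-1,2),.055))[:,0],[0,5,15]))
s=(c['image'].max(2)<45); s[:,:300]=0;s[:,345:]=0;s[:245]=0;s[285:]=0
u=np.argwhere(s)[:,::-1].mean(0); print('knob',L(plane(c,[u],.075)),'want -75 131')
"
```

```text
rail back x [19.06734283 19.37593814 20.76091603]
knob [[-73.62441791 129.83573815]] want -75 131
```

```bash
python3 -c "
from rig import robot
print(robot.hand_in())"
```

```text
the job is handed in; nothing more can be done
None
```

I opened the cam fully, pushed the fence up until the tile was nipped square against the stop (joint about 0.111 m by touch and by camera), locked the lever back at its stop, and handed the job in clear of everything at about 19 s; no verdict was returned.

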